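Switch the sorting chute over and send the finished flanges down the other side

TASK

The seesaw gate of the sorting chute is tipped to one side. Press its raised end down with the fingertips so that it rocks over its pivot and stays tipped the other way; then push the two flanges waiting on the ledge over the ledge's lip, so that they slide down the gate and that other chute, and both come to rest in the bin there. Only push the flanges and let them slide by themselves; do not pick anything up, and leave the other things on the bench where they are.

Things in the scene. Friction and masses are not known exactly. Their poses are not given: they have to be found in the camera images.
- station: fixed sorting chute, grey frame and slick sheet steel: ledge, seesaw gate, a chute and bin either side. Origin on the bench below the middle of the gate; x axis along the pivot from gate to ledge (ledge is on the gate's far side from the robot), y axis to the left chute and bin, z up. Chutes at y 78 to 178 mm either side, 93 mm wide, sloping outward, walls up to 130 mm high
- gate (a joint): tilt of the seesaw gate about its pivot, 135 mm high (rad): +0.35 = fully to the right (right end down, feeds right chute and bin), -0.35 = fully to the left. It starts resting on either stop. It is top-heavy: 0.3 to 1 N on the raised end moves it; past level (0) it falls by itself onto the other stop and stays there
- gate_left_end (a point): point on the upper face of the gate's tray floor, mid-width, 80 mm left of the pivot, 15 mm in from the left end. The tray is 86 mm wide; a 33 mm wall stands on its robot side (steel weight block at mid-length, 190 mm high), the apron of the ledge on the other. Tipped to the right this point is 170 mm above the bench, tipped to the left 115 mm
- gate_right_end (a point): the same point of the tray on the right, 80 mm right of the pivot
- ledge_lip (a point): middle of the ledge's lip, on its upper face, 163 mm above the bench, where flanges drop about 20 mm onto the gate. The level ledge runs 175 mm from the lip along the station's +x, open at both ends, between two guides 80 mm apart that stand 14 mm above it from 10 to 170 mm behind the lip
- flange_front_center (a point): centre of the waiting flange nearer the lip: gold-coloured plate 46 x 46 mm, 6 mm thick, 25 to 50 g, with a small window and bolt holes, lying flat on the ledge 28 to 38 mm behind the lip, turned by up to 0.15 rad
- flange_rear_center (a point): centre of the second waiting flange, the same, about 65 mm behind the first one's centre, further from the lip
- bin_left_floor (a point): centre of the left bin's floor, upper face, 4 mm above the bench. The bin is 125 mm (station x) by 115 mm (y), walls 70 to 85 mm high, 36 mm at the chute
- bin_right_floor (a point): centre of the right bin's floor, upper face
- spare_a: one of two spare flanges lying flat on the bench (same as those on the ledge); leave alone. Origin under its centre
- spare_b: the other spare flange lying flat on the bench; leave alone. Origin under its centre
- oil_bottle: bystander: white oil bottle, 42 mm across, 120 mm tall, standing on the bench beside the ledge. Origin under its centre
- paste_jar: bystander: low jar, 56 mm across, 55 mm tall, on the bench beside the ledge. Origin under its centre
- sanding_block: bystander: cork sanding block 70 x 40 x 28 mm on the bench beyond. Origin under its centre
- tape_roll: bystander: roll of tape lying flat, 90 mm across, 25 mm high, on the bench beyond. Origin under its centre
- deburr_tool: bystander: hand deburring tool, 150 mm long, 26 mm thick, lying on the bench beyond the open end of the ledge. Origin under its middle
- flange_front: the same flange as flange_front_center; origin under its centre
- flange_rear: the same flange as flange_rear_center; origin under its centre
Mind the look-alikes: they are no part of the job. What is shaped like the flange_rear but grey or pink is not meant.

How it is judged (in metres and radians):
On the way:
1. the gate is rocked over to its other stop while both flanges still wait on the ledge (distance of gate_left_end from where it was at the start of the episode above 0.028 m and (value of joint gate above 0.3 rad or value of joint gate below -0.3 rad) and height (world z) of each of flange_front_center, flange_rear_center above 0.16 m), for 0.2 s.
At the end, for the whole second after the job is handed in: the gate rests on the stop opposite to where it started (within 0.05 rad), and both flanges lie still inside the bin of that side (centre inside its walls and under 50 mm above the bench) (distance of gate_left_end from where it was at the start of the episode above 0.028 m and ((value of joint gate above 0.3 rad and x of flange_front_center in the frame of bin_right_floor between -0.064 and 0.064 m and y of flange_front_center in the frame of bin_right_floor between -0.058 and 0.058 m and height (world z) of each of flange_front_center, flange_rear_center below 0.05 m and x of flange_rear_center in the frame of bin_right_floor between -0.064 and 0.064 m and y of flange_rear_center in the frame of bin_right_floor between -0.058 and 0.058 m) or (value of joint gate below -0.3 rad and x of flange_front_center in the frame of bin_left_floor between -0.064 and 0.064 m and y of flange_front_center in the frame of bin_left_floor between -0.058 and 0.058 m and height (world z) of each of flange_front_center, flange_rear_center below 0.05 m and x of flange_rear_center in the frame of bin_left_floor between -0.064 and 0.064 m and y of flange_rear_center in the frame of bin_left_floor between -0.058 and 0.058 m)) and linear speed of each of flange_front, flange_rear below 0.02 m/s); the robot touches nothing.
It fails at once if the front waiting flange is lifted (more than 15 mm above where it lay) (height (world z) of flange_front_center above 0.181 m).
It fails at once if the rear waiting flange is lifted (more than 15 mm above where it lay) (height (world z) of flange_rear_center above 0.181 m).
It fails at once if another thing on the bench is moved by more than 30 mm (distance of any of spare_a, spare_b, oil_bottle, paste_jar, sanding_block, tape_roll, deburr_tool from where it was at the start of the episode above 0.03 m).
It fails at once if a waiting flange is carried: the robot touches it while it lies in or is over a bin, below 70 mm ((contact force between the fingers and flange_front above 0.5 N and height (world z) of flange_front_center below 0.07 m) or (contact force between the fingers and flange_rear above 0.5 N and height (world z) of flange_rear_center below 0.07 m)).
It also fails if it takes over 45 s, if anything falls off the work surface, if the arm or the gripper's body presses on something with over 40 N, if the wrist force passes 120 N, or if a joint passes its speed limit or range.

ROBOT

A 6-joint arm with a two-finger parallel gripper is mounted at the origin on the work surface. World frame = base frame: x ahead of the robot, y to its left, z up, the work surface at z = 0. Lengths are in mm, angles in rad, forces in N, time in s.
With the tool pointing down it reaches from about 350 to 875 mm from the base axis. Payload 4.2 kg.
Tool frame: the origin (TCP) lies midway between the tips of the shut fingers; the grasp point (between the pads) lies 19 mm behind it; z points along the fingers, y is the direction in which the jaws open and shut (so a half turn about z gives the same grasp; the last joint's range is limited). The gripper opens to 85 mm and grips with 20 to 120 N. Pads are 22 mm wide; open, the fingers measure 114 mm over their backs; the gripper's body (76 mm by 85 mm) begins 54 mm behind the grasp point. The pads swing forward as they close: fully open they stand 13 mm farther back than shut.
Start: joints at [-0.96, 0.385, 0.008, 0, -1.194, -0.259], TCP at [215.382, -586.694, 231.312] pointing down, gripper open.
Joint ranges: [-3.14, 3.14], [-1.21, 2.06], [-1.07, 1.41], [-3.16, 2.05], [-2.99, -0.16], [-3.1, 3.1]. Speed limits (rad/s): [2.79, 2.79, 3.14, 3.14, 3.14, 3.14].

INTERFACE

Orientations are given as a unit quaternion [x, y, z, w].
In Python, from bench import readout, optics, workorder, nets gives the robot as it stands. The module is installed in compiled form; this text tells all that it offers.
- The arm moves only by the tool move_arm, never from a script. Its argument "steps" is a list of rows, each a list of 7 numbers: the opening, from -1 (shut) to 1 (fully open), so that 0 is half open, then the shift along the world's x, y, z in mm, then the turn, a rotation vector about the world's x, y, z in rad. In form: [[gripper, tx, ty, tz, wx, wy, wz], ...]. A call has 1 to 5 rows; each row is the pose to reach, as a shift and turn from the pose commanded when the call began; what a row does not reach only later rows make up. A row lasts 1/12 s, in which the tool goes at most 41.7 mm and 7.16 degrees, less where a joint would pass 70% of its speed; a pose out of reach is approached as far as the arm can. A call with a gripper value outside its range is refused whole. The fingers move at their own pace and stop on an object; the grip force is fixed at half the most. Time passes only in rows, so rows that repeat a pose let the fingers close. It gives the time, the measured TCP pose, the force and the opening at its end, in the units of the state.
- readout.read_state(): the state, without advancing time (a new reading comes with each control period).
- optics.get_image(name): name is "scene" or "top"; returns a dict with "frame" (480x640x3 uint8, blue, green, red), "fx", "fy", "cx", "cy" (pixels), "rvec" (rotation vector, rad) and "tvec" (3), from world to camera coordinates, as OpenCV has them. Camera axes: x right, y down, z forward; pixel columns grow to the right and rows downward; lengths in mm; the calibration is good to about 2 mm. A picture is of the moment at which its call begins. There is no depth.
- workorder.job_done(): hands the job in, once; it reports no verdict.
Trained networks look in a picture, given as the dict that the camera call returned (one of the last four; its "shot" number tells which), for a name from the list of things; names that differ only in an ending like _2 or _b are one class to them, and where a whole thing is asked for, a point or a joint stands for the part that bears it (a point fixed in the world has none). Each returns a list of dicts, best first, with "conf" (0 to 1); they miss things now and then, are a little off and sometimes report something else, mostly with a low value. They report only what shows in the picture. A call takes as long as a camera call. They do not tell look-alikes from the thing itself.
- nets.silhouettes(name, picture): "region" (480x640 bool, what is visible of it) and "extent" ([left, top, right, bottom] in pixels, round what is visible of it).
- nets.tip_of(name, picture): "uv" ([column, row] in pixels: a listed point, or the origin of a listed thing).
The state is a dict: "clock": time; "joints": joint angles; "joint_vel": joint speeds; "joint_efforts": joint torques, N m; "position": TCP position; "ee_rot": TCP orientation; "contact_force": force on the tool from outside, world axes, zero at the start; "wrist_torque": the same for the moment, N m; "gripper_width": finger opening in mm.
Only numpy, scipy, OpenCV 4.12 (cv2) and the standard library are available. Lean on these libraries where they do the work, as an engineer would, in place of code of your own. Each camera call takes 0.05 s, during which the arm holds its last target.

## Working session

There is one attempt and no reset: what is moved stays moved. The work goes in short steps, Python scripts to look and compute and a tool call to move; the robot and the scene stay as the last step left them, time stands still between calls to the robot, and variables do not carry over. Pictures are saved under pics/ and viewed, and the job is handed in when it is done.

Besides the shell and the picture viewer there is one more tool, called after "Call:" as name(argument=value, ...), one argument or row to a line, values as JSON. move_arm: Moves the arm, as the interface text tells. Its arguments: {"type":"object","properties":{"steps":{"type":"array","items":{"type":"array","items":{"type":"number"}}}},"required":["steps"]}

```bash
mkdir -p pics; cat > h.py <<'E'
import numpy as np, cv2
from bench import readout, optics, workorder, nets
def proj(im,P):
    K=np.array([[im['fx'],0,im['cx']],[0,im['fy'],im['cy']],[0,0,1.]])
    return cv2.projectPoints(np.array(P,float).reshape(-1,3),np.array(im['rvec'],float),np.array(im['tvec'],float),K,None)[0].reshape(-1,2)
def back(im,uv,z):
    R=cv2.Rodrigues(np.array(im['rvec'],float))[0];t=np.array(im['tvec'],float).ravel()
    d=R.T@np.array([(uv[0]-im['cx'])/im['fx'],(uv[1]-im['cy'])/im['fy'],1.]);c=-R.T@t
    return c+d*(z-c[2])/d[2]
E
python3 - <<'E'
from h import *
s=readout.read_state();print(s)
ims={}
for n in('scene','top'):
    im=optics.get_image(n);ims[n]=im;cv2.imwrite(f'pics/{n}0.png',im['frame'])
    R=cv2.Rodrigues(np.array(im['rvec'],float))[0];print(n,'cam',-R.T@np.array(im['tvec']).ravel())
    for k,z in dict(ledge_lip=163,gate_left_end=170,gate_right_end=170,flange_front_center=166,flange_rear_center=166,bin_left_floor=4,bin_right_floor=4,station=0,spare_a=0,oil_bottle=0,paste_jar=0).items():
        r=nets.tip_of(k,im)
        print(n,k,[(np.round(a['uv']).tolist(),round(a['conf'],2),np.round(back(im,a['uv'],z)[:2]).tolist()) for a in r[:4]])
E
```

```text
{'clock': 0.0, 'joints': array([-9.60413649e-01,  3.85528805e-01,  6.61303438e-03, -5.11916335e-04,
       -1.19402004e+00, -2.58617268e-01]), 'joint_vel': array([ 0.00020261, -0.00020253, -0.00046588,  0.00101709,  0.00047715,
        0.00301319]), 'joint_efforts': array([-1.06206418e-03, -3.92292345e+01,  1.88405085e+01,  4.18628097e+00,
       -4.61609088e-03, -9.70625052e-06]), 'position': array([ 215.16826041, -586.15564714,  230.23142936]), 'ee_rot': array([-1.74884216e-01,  9.84588396e-01,  1.07048969e-03, -2.34518033e-04]), 'contact_force': array([-1.22641516,  0.17565264,  0.05146918]), 'wrist_torque': array([0.01994422, 0.0095335 , 0.04276369]), 'gripper_width': 85.29070559400981}
scene cam [1307.1206394    39.91709443  768.25291544]
scene ledge_lip [([274.0, 193.0], 0.96, [499.0, -76.0])]
scene gate_left_end [([317.0, 184.0], 0.91, [475.0, 3.0])]
scene gate_right_end [([243.0, 195.0], 0.71, [515.0, -130.0])]
scene flange_front_center [([262.0, 203.0], 0.79, [532.0, -93.0]), ([278.0, 245.0], 0.36, [643.0, -53.0])]
scene flange_rear_center [([309.0, 378.0], 0.95, [897.0, 11.
[... 991 characters left out ...]
 [([389.0, 228.0], 0.96, [594.0, -92.0]), ([279.0, 355.0], 0.88, [343.0, 130.0]), ([336.0, 156.0], 0.86, [744.0, 13.0]), ([277.0, 144.0], 0.86, [772.0, 135.0])]
top bin_left_floor [([273.0, 289.0], 0.59, [486.0, 154.0])]
top bin_right_floor [([476.0, 312.0], 0.88, [429.0, -301.0])]
top station [([376.0, 303.0], 0.71, [452.0, -77.0])]
top spare_a [([262.0, 230.0], 0.88, [622.0, 179.0]), ([495.0, 247.0], 0.73, [579.0, -356.0]), ([374.0, 181.0], 0.68, [737.0, -80.0])]
top oil_bottle [([445.0, 256.0], 0.85, [558.0, -238.0]), ([271.0, 289.0], 0.63, [486.0, 158.0])]
top paste_jar [([314.0, 243.0], 0.7, [592.0, 60.0]), ([386.0, 260.0], 0.21, [552.0, -103.0]), ([377.0, 300.0], 0.19, [459.0, -80.0])]
```

View pics/scene0.png

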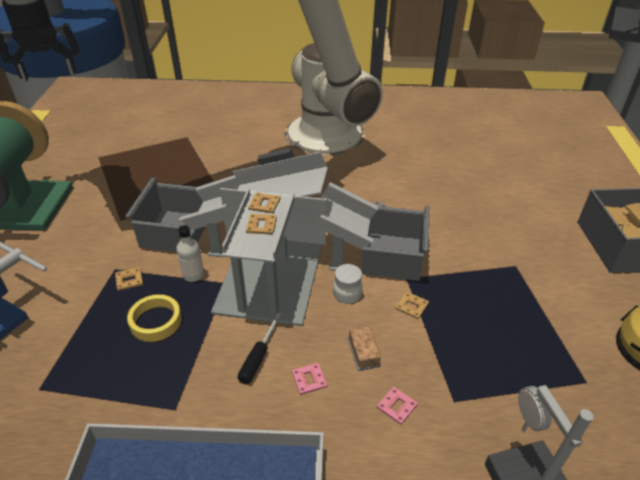

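View pics/top0.png

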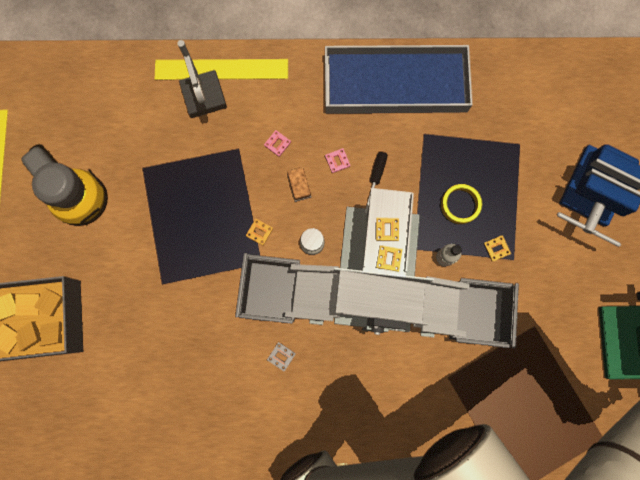

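```bash
python3 - <<'E'
import cv2
a=cv2.imread('pics/top0.png')[190:350,300:500];b=cv2.imread('pics/scene0.png')[150:300,200:400]
cv2.imwrite('pics/topc.png',cv2.resize(a,(750,600),interpolation=cv2.INTER_CUBIC));cv2.imwrite('pics/scc.png',cv2.resize(b,(800,600),interpolation=cv2.INTER_CUBIC))
E
```

```text
(no output)
```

View pics/topc.png

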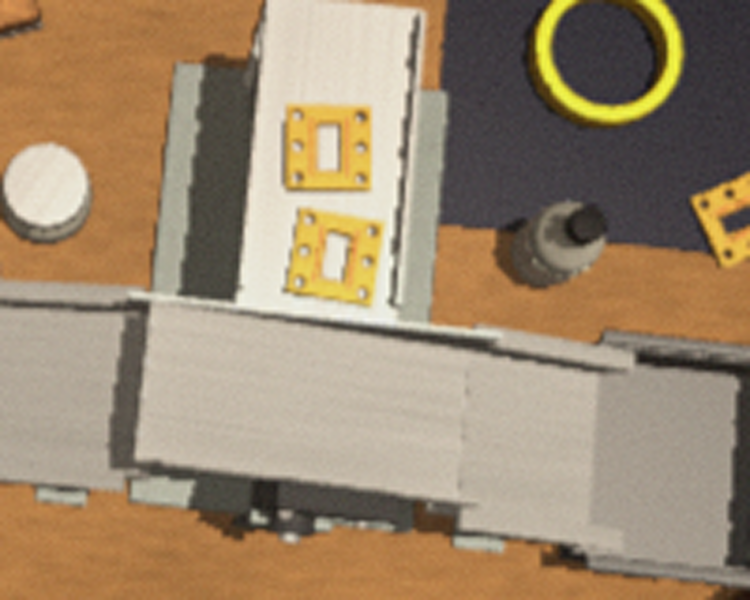

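View pics/scc.png

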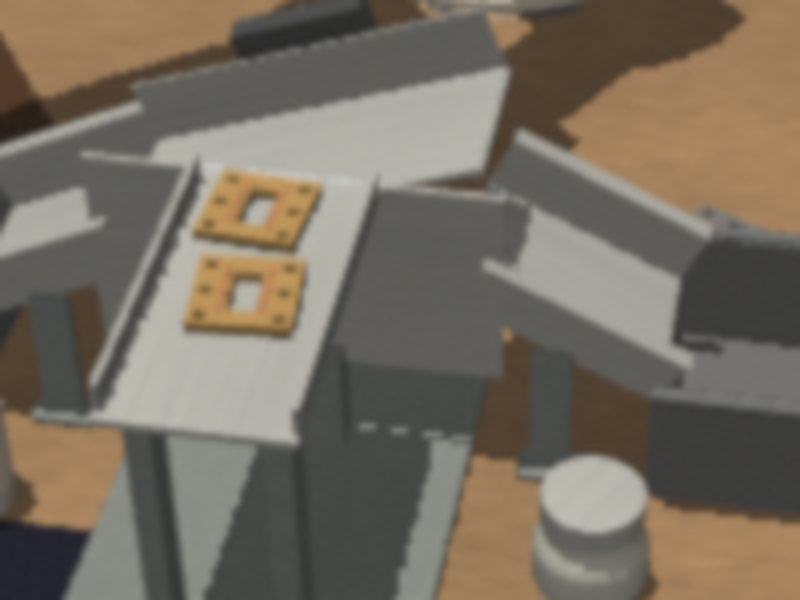

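The gate is tipped right: its left end is raised, at about (317,184) in scene and (345,290) in top. The waiting flanges are the gold plates on the ledge at top (386,260) and (389,228).

Look-alikes to avoid, by top pixel:
- gold spares at (260,230) and (497,247)
- pink plates at (337,160) and (277,144)
- grey plate at (281,356)
- gold parts in the box at far left

The close crop confirms the choice: both plates are gold and lie on the white ledge. Next I'll fit the station pose.

```bash
python3 - <<'E'
from h import *
from scipy.optimize import least_squares
S=optics.get_image('scene');T=optics.get_image('top')
pts={'ledge_lip':(45,0,163),'gate_left_end':(0,72,170),'gate_right_end':(0,-78,115),'station':(0,0,0)}
obs=[]
for im in(S,T):
    for k in ['ledge_lip','gate_left_end','gate_right_end','station','bin_left_floor','bin_right_floor']:
        r=nets.tip_of(k,im)
        if r: obs.append((im,k,np.array(r[0]['uv'])))
def P(p,k):
    x,y,a,L,B=p
    q={'ledge_lip':(L,0,163),'bin_left_floor':(0,B,4),'bin_right_floor':(0,-B,4)}.get(k) or pts[k]
    c,s=np.cos(a),np.sin(a);return np.array([x+c*q[0]-s*q[1],y+s*q[0]+c*q[1],q[2]])
f=lambda p:np.concatenate([(proj(im,P(p,k))[0]-u) for im,k,u in obs])
r=least_squares(f,[452,-77,-.125,45,235],loss='soft_l1');print(r.x)
for (im,k,u),e in zip(obs,f(r.x).reshape(-1,2)):print('S' if im is S else 'T',k,u.round(),e.round(1))
p=r.x
c,s=np.cos(p[2]),np.sin(p[2])
for k in('flange_front_center','flange_rear_center'):
    for a in nets.tip_of(k,T)[:1]+nets.tip_of(k,S)[:2]:
        w=back(S if a['uv'][1]<226 and a['uv'][0]<280 else T,a['uv'],166)
        d=w[:2]-p[:2];print(k,a['uv'],w.round(),'station',(c*d[0]+s*d[1]).round(),(-s*d[0]+c*d[1]).round())
# overlay
def W(q):return [p[0]+c*q[0]-s*q[1],p[1]+s*q[0]+c*q[1],q[2]]
L=p[3]
polys=[[(L,-40,163),(L+175,-40,163),(L+175,40,163),(L,40,163)],[(-43,72,170),(43,72,170),(43,-78,115),(-43,-78,115)]]
for n,im in(('s',S),('t',T)):
    f4=cv2.resize(im['frame'],None,fx=4,fy=4,interpolation=cv2.INTER_CUBIC)
    for q in polys: cv2.polylines(f4,[(proj(im,[W(v) for v in q])*4).astype(int)],True,(255,0,255),1)
    y,x=(140,210) if n=='s' else(185,300)
    cv2.imwrite(f'pics/ov{n}.png',f4[y*4:y*4+600,x*4:x*4+800])
E
```

```text
[ 4.56300542e+02 -7.11218967e+01 -1.33466164e-01  4.48516949e+01
  2.33753445e+02]
S ledge_lip [271. 194.] [1.7 0.2]
S gate_left_end [316. 180.] [-0.4  0.6]
S gate_right_end [176. 228.] [ 65.  -32.3]
S station [280. 245.] [ 1.6 -1. ]
S bin_left_floor [394. 255.] [-0.4  1.4]
S bin_right_floor [175. 228.] [0.4 1.7]
T ledge_lip [382. 274.] [ 0.5 -0. ]
T gate_left_end [343. 291.] [2.  0.3]
T gate_right_end [415. 303.] [ 0.9 -0.3]
T station [260. 230.] [113.5  71.9]
T bin_left_floor [271. 289.] [-0.9 -0.4]
T bin_right_floor [476. 315.] [ 0.2 -0.9]
flange_front_center [386.7, 259.5] [529. -85. 166.] station 74.0 -4.0
flange_front_center [265.8, 201.2] [527. -87. 166.] station 72.0 -6.0
flange_front_center [272.0, 195.0] [508. -78. 166.] station 52.0 0.0
flange_rear_center [281.7, 354.9] [344. 125. 166.] station -137.0 179.0
flange_rear_center [396.3, 401.4] [254. -95. 166.] station -197.0 -51.0
flange_rear_center [310.3, 378.5] [299.  69. 166.] station -175.0 118.0
```

View pics/ovs.png

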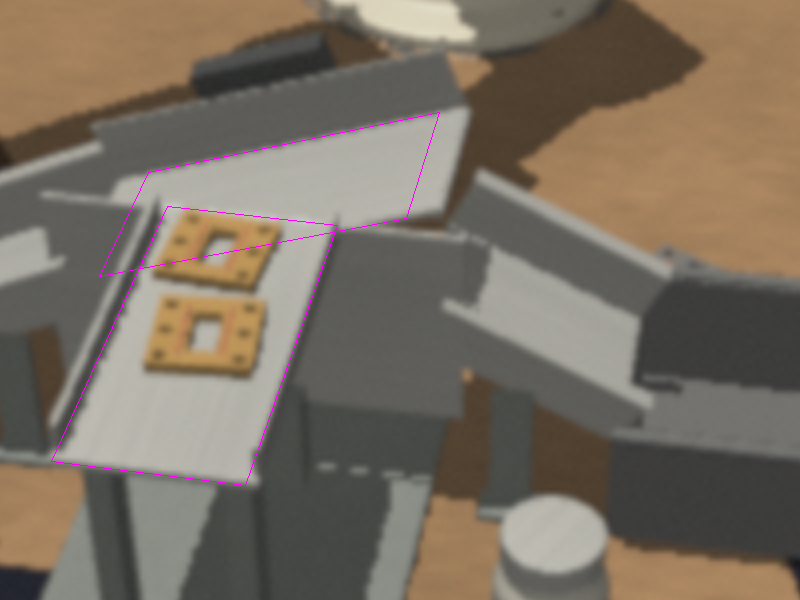

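View pics/ovt.png

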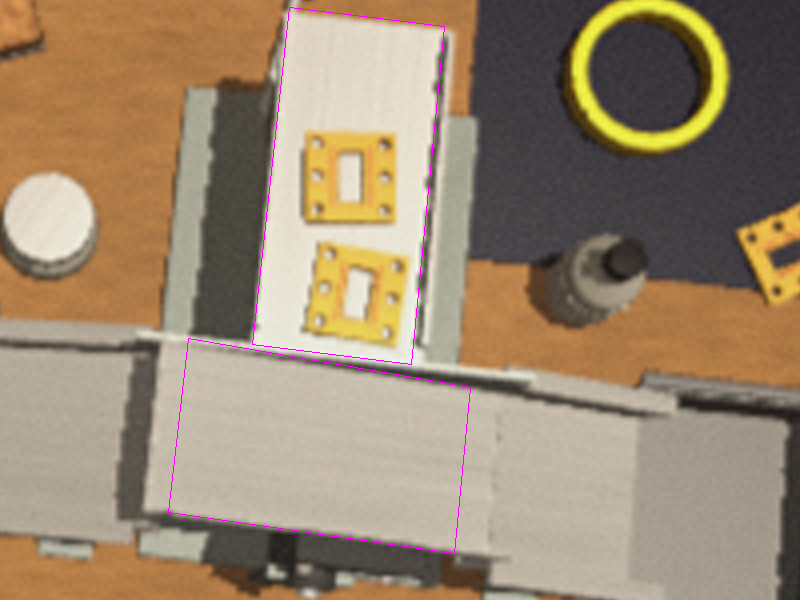

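Both overlays match the picture: origin (456,−71), yaw −0.1335 and lip at x=45. The left end is raised, so I press it with shut fingers at about world (466,0) and the flanges go to the left bin. The first move is the hover.

Call:
move_arm(
  steps=[
    [-1,16,37,3,0,0,-0.12],
    [-1,32,74,6,0,0,-0.24],
    [-1,48,111,10,0,0,-0.36],
    [-1,64,148,10,0,0,-0.485],
    [-1,80,185,10,0,0,-0.485],
  ],
)

```text
clock: 2.52
position: [294.7, -403.1, 241.6]
ee_rot: [0.069, 0.998, -0.0, 0.0]
contact_force: [1.2, 0.6, -0.3]
gripper_width: 25.8
```

Call:
move_arm(
  steps=[
    [-1,16,37,0,0,0,0],
    [-1,32,74,0,0,0,0],
    [-1,48,111,0,0,0,0],
    [-1,64,148,0,0,0,0],
    [-1,80,185,0,0,0,0],
  ],
)

```text
clock: 2.93
position: [374.6, -217.5, 241.8]
ee_rot: [0.067, 0.998, -0.0, 0.001]
contact_force: [1.6, -0.1, 0.1]
gripper_width: 0.1
```

Call:
move_arm(
  steps=[
    [-1,16,37,0,0,0,0],
    [-1,32,74,0,0,0,0],
    [-1,48,111,0,0,0,0],
    [-1,64,148,0,0,0,0],
    [-1,80,185,0,0,0,0],
  ],
)

```text
clock: 3.35
position: [454.6, -32.2, 241.9]
ee_rot: [0.066, 0.998, 0.0, 0.001]
contact_force: [1.7, -0.1, 1.1]
gripper_width: -0.1
```

Call:
move_arm(
  steps=[
    [-1,11,32,0,0,0,0],
    [-1,11,32,-30,0,0,0],
    [-1,11,32,-55,0,0,0],
    [-1,11,32,-68,0,0,0],
    [-1,11,32,-78,0,0,0],
  ],
)

```text
clock: 3.77
position: [464.5, -2.1, 161.8]
ee_rot: [0.066, 0.998, -0.0, -0.001]
contact_force: [-0.2, -0.4, 0.3]
gripper_width: -0.1
```

Call:
move_arm(
  steps=[
    [-1,0,0,-9,0,0,0],
    [-1,0,0,-18,0,0,0],
    [-1,0,0,-26,0,0,0],
    [-1,0,0,-34,0,0,0],
    [-1,0,0,-34,0,0,0],
  ],
)

```text
clock: 4.18
position: [464.3, -2.6, 127.8]
ee_rot: [0.067, 0.998, -0.0, -0.001]
contact_force: [0.1, 0.4, -0.3]
gripper_width: -0.1
```

```bash
python3 - <<'E'
from h import *
im=optics.get_image('scene');cv2.imwrite('pics/s1.png',cv2.resize(im['frame'][140:290,210:410],(800,600)))
E
```

```text
(no output)
```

View pics/s1.png

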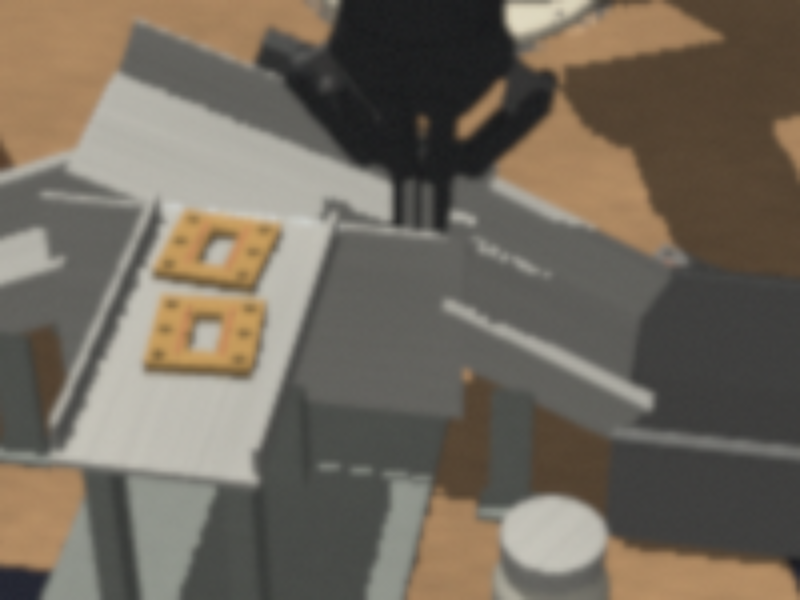

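The gate is rocked to the left and both flanges still wait on the ledge (crop pixels (217,250) and (205,335)). Next I go up and over to behind the rear flange, at about world (646,−100).

Call:
move_arm(
  steps=[
    [-1,0,0,41,0,0,0],
    [-1,0,0,82,0,0,0],
    [-1,10,-5,110,0,0,0],
    [-1,46,-24,110,0,0,0],
    [-1,82,-43,110,0,0,0],
  ],
)

```text
clock: 4.65
position: [549.3, -45.2, 244.0]
ee_rot: [0.065, 0.998, 0.001, 0.004]
contact_force: [0.7, 1.0, 0.3]
gripper_width: 0.2
```

Call:
move_arm(
  steps=[
    [-1,36,-19,0,0,0,0],
    [-1,72,-38,0,0,0,0],
    [-1,100,-54,0,0,0,0],
    [-1,100,-54,-25,0,0,0],
    [-1,100,-54,-50,0,0,0],
  ],
)

```text
clock: 5.07
position: [649.9, -100.6, 189.8]
ee_rot: [0.068, 0.998, 0.0, 0.002]
contact_force: [0.0, 0.1, -0.4]
gripper_width: 0.1
```

```bash
python3 - <<'E'
from h import *
im=optics.get_image('scene');cv2.imwrite('pics/s2.png',cv2.resize(im['frame'][140:290,210:410],(800,600)))
im=optics.get_image('top');cv2.imwrite('pics/t2.png',cv2.resize(im['frame'][185:335,300:500],(800,600)))
s=readout.read_state();print(s['position'],s['contact_force'],s['ee_rot'])
r=nets.tip_of('gate_left_end',im);print([(a['uv'],a['conf']) for a in r[:2]])
E
```

```text
[644.81877444 -99.55539748 184.43973546] [-0.81200532 -0.12216274  0.23358083] [ 6.73746829e-02  9.97716037e-01  7.88460445e-05 -4.83273797e-03]
[([268.9, 289.7], 0.67)]
```

View pics/s2.png

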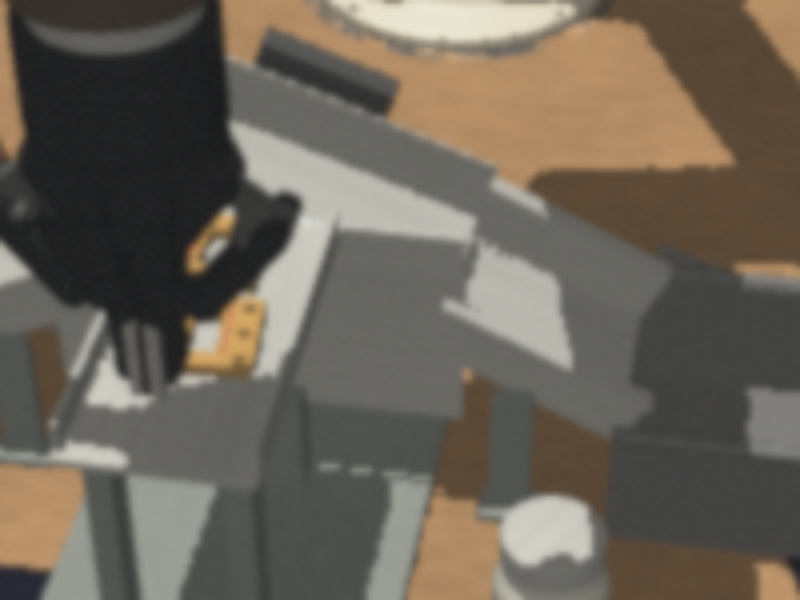

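View pics/t2.png

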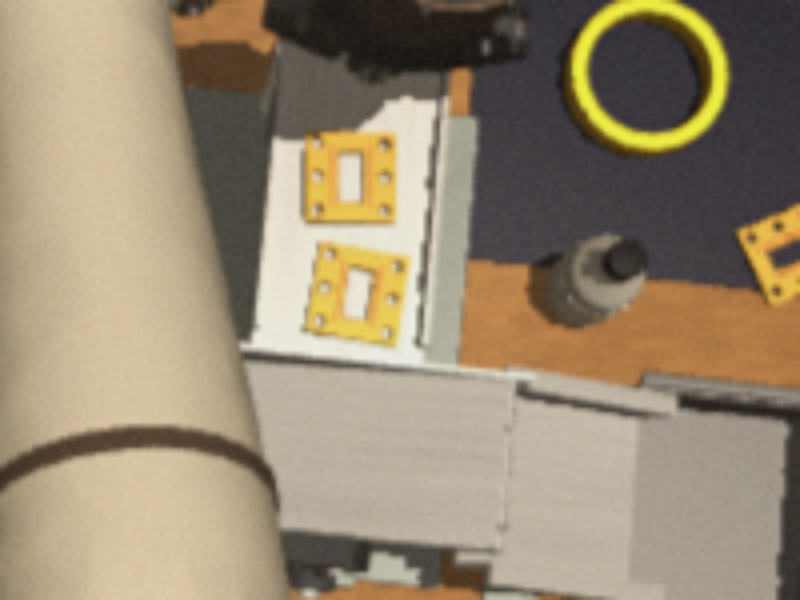

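The fingers hover behind the rear flange, with both flanges undisturbed (top crop (350,178) and (360,293)). Now I lower in small steps.

Call:
move_arm(
  steps=[
    [-1,0,0,0,0,0,0],
    [-1,0,0,-6,0,0,0],
    [-1,0,0,-12,0,0,0],
    [-1,0,0,-14,0,0,0],
    [-1,0,0,-14,0,0,0],
  ],
)

```text
clock: 5.63
position: [646.9, -99.1, 175.1]
ee_rot: [0.066, 0.998, 0.0, -0.0]
contact_force: [-0.6, 1.5, 0.1]
gripper_width: -0.4
```

```bash
python3 - <<'E'
from h import *
for i in range(4):
    im=optics.get_image('scene');s=readout.read_state();print(s['position'],s['contact_force'])
cv2.imwrite('pics/s3.png',cv2.resize(im['frame'][180:270,210:330],(800,600)))
E
```

```text
[647.12565706 -99.18472086 175.41976222] [-0.14547374  0.66372917 -0.10650176]
[647.31969945 -99.2402441  175.63799902] [-0.0678486   0.2746037   0.08317269]
[647.39674434 -99.25173389 175.70929225] [ 0.79675545  0.61159503 -0.05548529]
[647.4425143  -99.27102352 175.70200798] [-0.00627932  0.14702304  0.18304057]
```

View pics/s3.png

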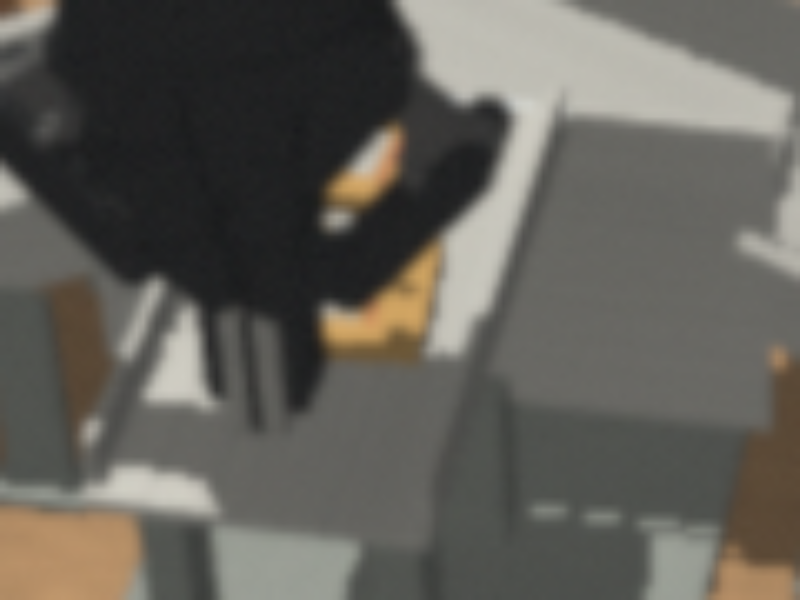

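Call:
move_arm(
  steps=[
    [-1,0,0,-4,0,0,0],
    [-1,0,0,-7,0,0,0],
    [-1,0,0,-9,0,0,0],
    [-1,0,0,-10,0,0,0],
    [-1,0,0,-10,0,0,0],
  ],
)

```text
clock: 6.25
position: [647.0, -99.3, 164.7]
ee_rot: [0.067, 0.998, -0.0, -0.001]
contact_force: [-1.0, -0.7, -1.2]
gripper_width: -0.0
```

```bash
python3 - <<'E'
from h import *
for i in range(4):
    im=optics.get_image('top');s=readout.read_state()
print(s['position'],s['contact_force'])
im=optics.get_image('scene');cv2.imwrite('pics/s4.png',cv2.resize(im['frame'][180:270,210:330],(800,600)))
E
```

```text
[647.39225446 -99.3317103  165.4547079 ] [-0.0826471  -0.01452653 -0.06020207]
```

View pics/s4.png

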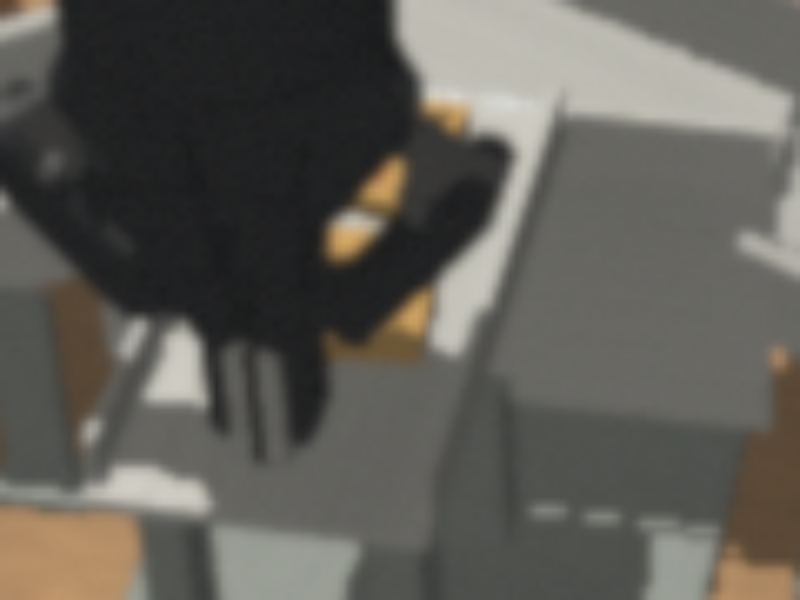

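Call:
move_arm(
  steps=[
    [-1,-8,1.1,0,0,0,0],
    [-1,-16,2.1,0,0,0,0],
    [-1,-24,3.2,0,0,0,0],
    [-1,-32,4.3,0,0,0,0],
    [-1,-40,5.3,0,0,0,0],
  ],
)

```text
clock: 6.92
position: [606.2, -93.9, 165.5]
ee_rot: [0.067, 0.998, 0.0, 0.0]
contact_force: [0.6, -0.3, 0.7]
gripper_width: 0.1
```

Call:
move_arm(
  steps=[
    [-1,-7,0.9,0,0,0,0],
    [-1,-14,1.9,0,0,0,0],
    [-1,-21,2.8,0,0,0,0],
    [-1,-28,3.7,0,0,0,0],
    [-1,-32,4.3,0,0,0,0],
  ],
)

```text
clock: 7.33
position: [574.3, -89.6, 165.5]
ee_rot: [0.067, 0.998, 0.0, 0.0]
contact_force: [0.4, 0.7, -0.2]
gripper_width: -0.2
```

```bash
python3 - <<'E'
from h import *
im=optics.get_image('top');im=optics.get_image('top');s=readout.read_state()
print(s['position'],s['contact_force'])
cv2.imwrite('pics/t5.png',cv2.resize(im['frame'][185:335,300:500],(800,600)))
im=optics.get_image('scene');cv2.imwrite('pics/s5.png',cv2.resize(im['frame'][140:290,210:410],(800,600)))
E
```

```text
[574.55447023 -89.61168645 165.4928441 ] [ 0.71290612 -1.19882526  0.032029  ]
```

View pics/s5.png

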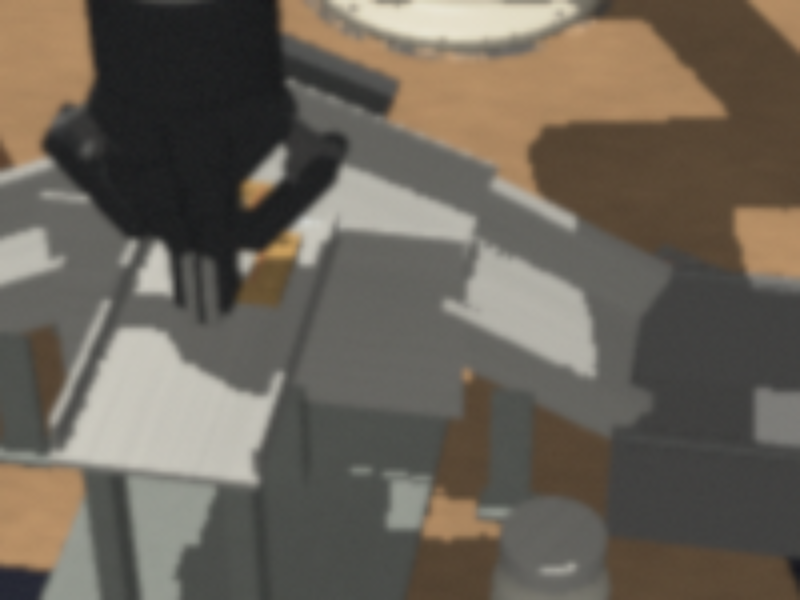

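View pics/t5.png

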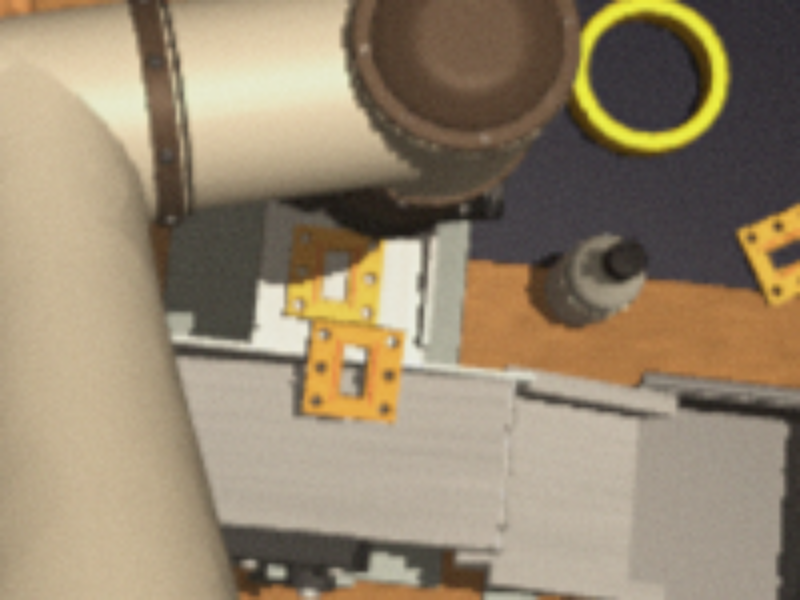

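The front flange hangs over the lip (top crop (353,370)), and the rear one (335,273) is pushing it. I continue gently.

Call:
move_arm(
  steps=[
    [-1,-6,0.8,0,0,0,0],
    [-1,-12,1.6,0,0,0,0],
    [-1,-17,2.3,0,0,0,0],
    [-1,-17,2.3,0,0,0,0],
    [-1,-17,2.3,0,0,0,0],
  ],
)

```text
clock: 7.9
position: [558.0, -87.4, 165.4]
ee_rot: [0.066, 0.998, -0.0, 0.0]
contact_force: [0.8, -0.5, 0.2]
gripper_width: 0.1
```

```bash
python3 - <<'E'
from h import *
im=optics.get_image('top');im=optics.get_image('top');s=readout.read_state()
print(s['position'],s['contact_force'])
cv2.imwrite('pics/t6.png',cv2.resize(im['frame'][185:335,300:500],(800,600)))
im=optics.get_image('scene');cv2.imwrite('pics/s6.png',cv2.resize(im['frame'][140:290,210:410],(800,600)))
E
```

```text
[558.38697106 -87.4162167  165.40292749] [-0.27471551  0.67601364 -0.50532881]
```

View pics/s6.png

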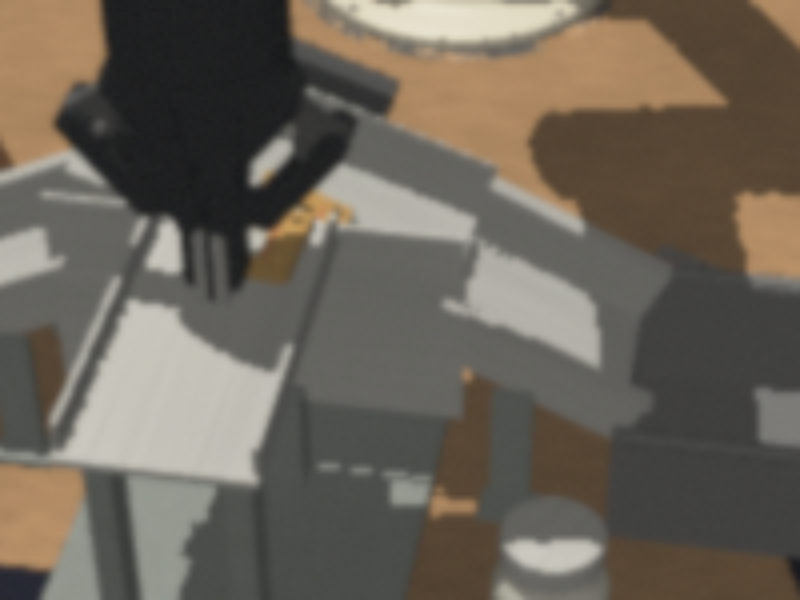

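View pics/t6.png

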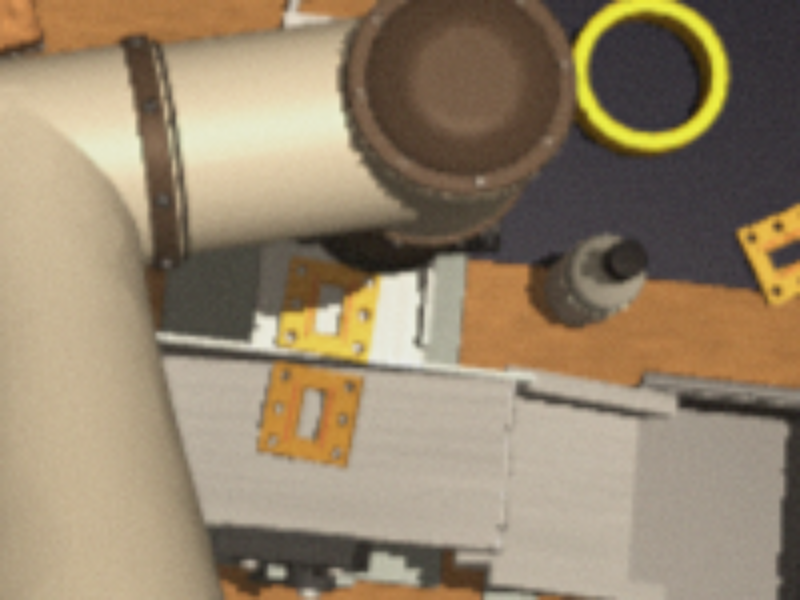

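The front flange has dropped onto the gate and is sliding left. I let it run and look again.

Call:
move_arm(
  steps=[
    [-1,0,0,0,0,0,0],
    [-1,0,0,0,0,0,0],
    [-1,0,0,0,0,0,0],
    [-1,0,0,0,0,0,0],
    [-1,0,0,0,0,0,0],
  ],
)

```text
clock: 8.47
position: [558.3, -87.4, 165.3]
ee_rot: [0.067, 0.998, -0.0, -0.0]
contact_force: [0.3, -0.1, 0.1]
gripper_width: 0.0
```

```bash
python3 - <<'E'
from h import *
im=optics.get_image('scene');cv2.imwrite('pics/s7.png',cv2.resize(im['frame'][140:290,240:440],(800,600)))
E
```

```text
(no output)
```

View pics/s7.png

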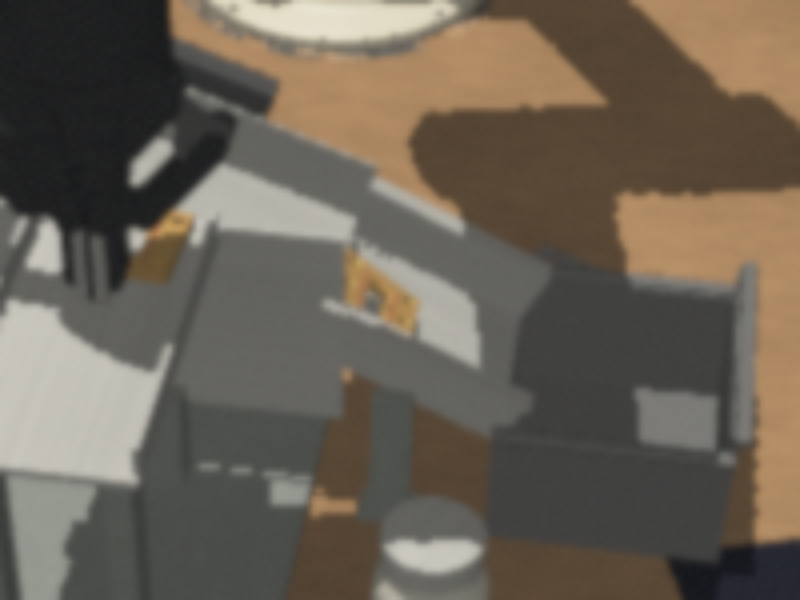

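The front flange slides down the left chute (crop (380,290)). The rear flange sits a few mm left of the finger, so I back off slightly, recentre, and wait for the front one to settle.

Call:
move_arm(
  steps=[
    [-1,3,-0.4,0,0,0,0],
    [-1,4,3,0,0,0,0],
    [-1,4,7,0,0,0,0],
    [-1,4,7,0,0,0,0],
    [-1,4,7,0,0,0,0],
  ],
)

```text
clock: 8.93
position: [562.3, -80.0, 165.3]
ee_rot: [0.066, 0.998, 0.0, -0.0]
contact_force: [-0.1, 0.3, 0.1]
gripper_width: -0.4
```

```bash
python3 - <<'E'
from h import *
im=optics.get_image('top');cv2.imwrite('pics/t8.png',cv2.resize(im['frame'][185:335,230:430],(800,600)))
im=optics.get_image('scene');cv2.imwrite('pics/s8.png',cv2.resize(im['frame'][140:290,240:440],(800,600)))
s=readout.read_state();print(s['position'],s['contact_force'])
E
```

```text
[562.23253762 -80.27256133 165.31010856] [0.02020156 0.1127632  0.63540158]
```

View pics/s8.png

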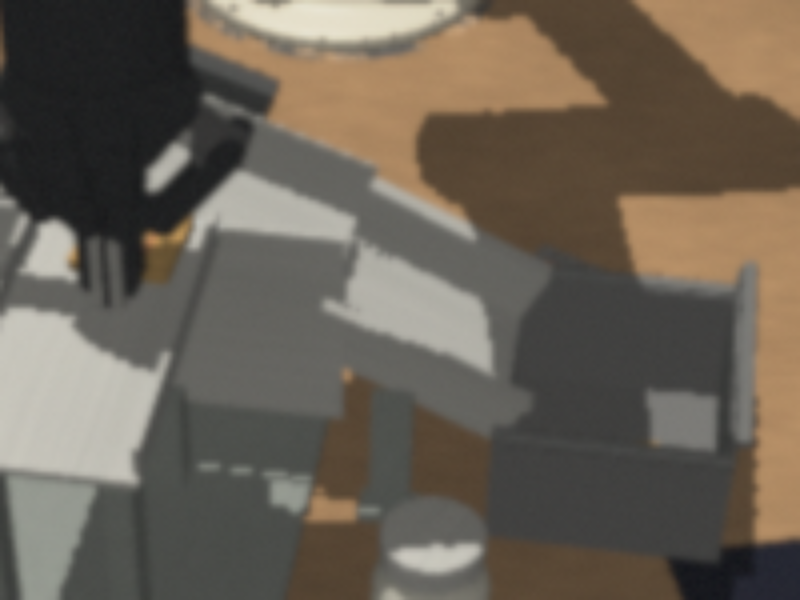

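View pics/t8.png

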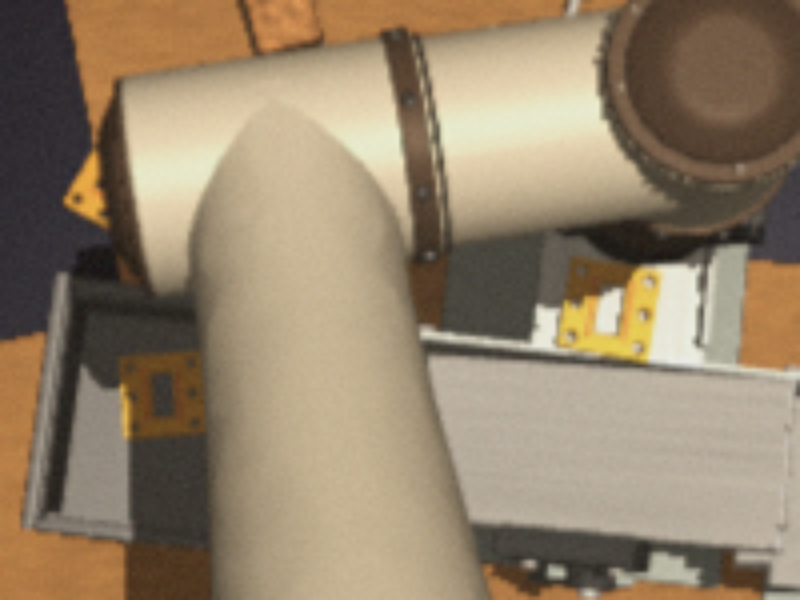

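The front flange lies in the left bin (top crop (162,395)), and the rear one waits on the ledge (608,310). Now I push it straight off.

Call:
move_arm(
  steps=[
    [-1,-7,0.9,0,0,0,0],
    [-1,-14,1.9,0,0,0,0],
    [-1,-21,2.8,0,0,0,0],
    [-1,-28,3.7,0,0,0,0],
    [-1,-35,4.7,0,0,0,0],
  ],
)

```text
clock: 9.45
position: [526.3, -75.7, 165.4]
ee_rot: [0.067, 0.998, 0.0, 0.0]
contact_force: [-0.2, -1.7, 0.1]
gripper_width: 0.2
```

Call:
move_arm(
  steps=[
    [-1,-6,0.8,0,0,0,0],
    [-1,-12,1.6,0,0,0,0],
    [-1,-18,2.4,0,0,0,0],
    [-1,-23,3,0,0,0,0],
    [-1,-23,3,0,0,0,0],
  ],
)

```text
clock: 9.87
position: [503.2, -72.6, 165.4]
ee_rot: [0.066, 0.998, 0.0, -0.0]
contact_force: [0.9, -0.3, -0.9]
gripper_width: 0.0
```

```bash
python3 - <<'E'
from h import *
im=optics.get_image('top');cv2.imwrite('pics/t9.png',cv2.resize(im['frame'][185:335,230:430],(800,600)))
im=optics.get_image('scene');cv2.imwrite('pics/s9.png',cv2.resize(im['frame'][140:290,240:440],(800,600)))
s=readout.read_state();print(s['position'],s['contact_force'])
E
```

```text
[504.3293718  -72.67808804 165.48961116] [ 0.02892242 -0.02169661  0.32671704]
```

View pics/s9.png

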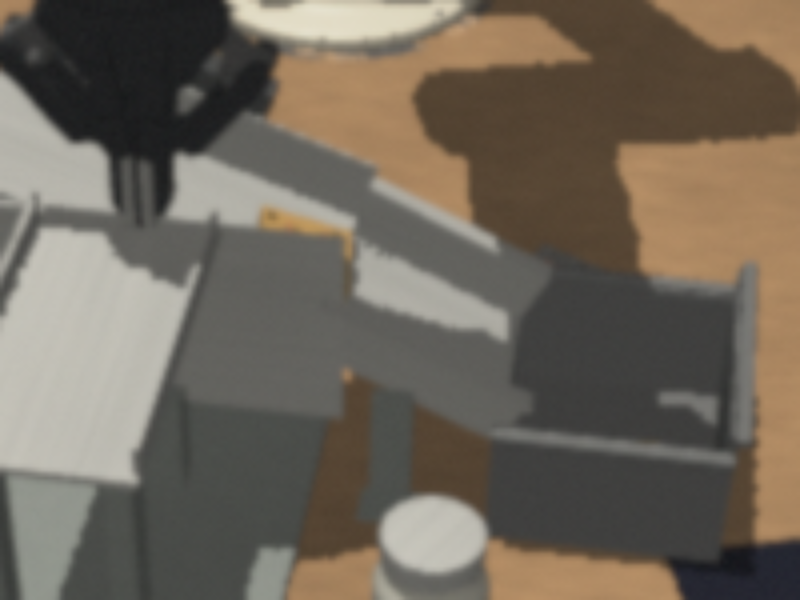

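View pics/t9.png

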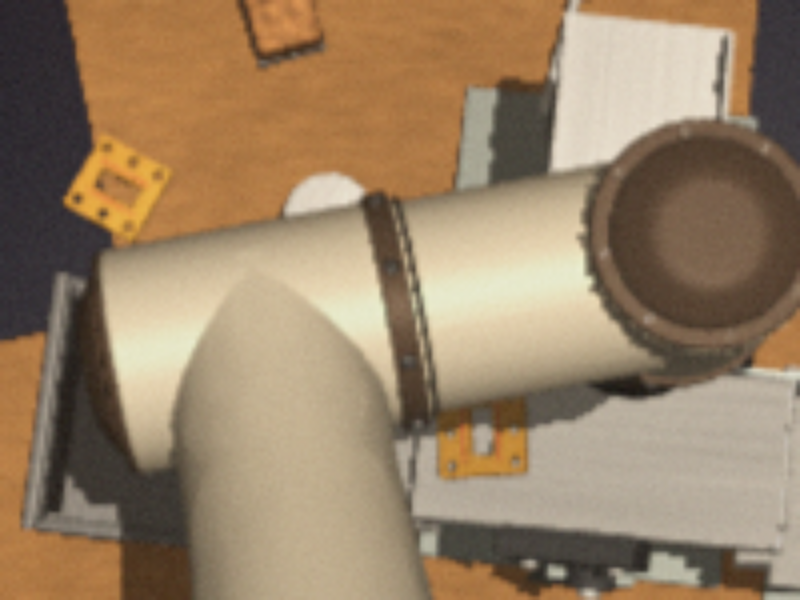

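The rear flange is sliding down the gate (top crop (482,440)). I raise the arm and clear it to the right.

Call:
move_arm(
  steps=[
    [-1,0,0,30,0,0,0],
    [-1,0,0,65,0,0,0],
    [-1,0,-20,95,0,0,0],
    [-1,-15,-55,95,0,0,0],
    [-1,-30,-90,95,0,0,0],
  ],
)

```text
clock: 10.38
position: [475.9, -163.2, 262.6]
ee_rot: [0.065, 0.998, -0.0, 0.003]
contact_force: [-0.0, -0.1, -1.1]
gripper_width: 0.2
```

Call:
move_arm(
  steps=[
    [-1,-14,-37,0,0,0,0],
    [-1,-28,-74,0,0,0,0],
    [-1,-42,-111,0,0,0,0],
    [-1,-56,-148,0,0,0,0],
    [-1,-70,-185,0,0,0,0],
  ],
)

```text
clock: 10.8
position: [403.6, -349.6, 260.5]
ee_rot: [0.066, 0.998, -0.0, 0.0]
contact_force: [0.7, -0.2, 0.9]
gripper_width: 0.0
```

Call:
move_arm(
  steps=[
    [-1,-14,-37,0,0,0,0],
    [-1,-28,-74,0,0,0,0],
    [-1,-42,-111,0,0,0,0],
    [-1,-42,-111,0,0,0,0],
    [-1,-42,-111,0,0,0,0],
  ],
)

```text
clock: 11.22
position: [361.2, -460.6, 259.3]
ee_rot: [0.069, 0.998, 0.0, -0.001]
contact_force: [-0.1, -0.1, -0.2]
gripper_width: 0.1
```

```bash
python3 - <<'E'
from h import *
im=optics.get_image('top');cv2.imwrite('pics/t10.png',cv2.resize(im['frame'][130:380,210:543],(800,600)))
for k in('flange_front_center','gate_left_end'):
    print(k,[(np.round(a['uv']).tolist(),round(a['conf'],2)) for a in nets.tip_of(k,im)[:6]])
im=optics.get_image('scene');cv2.imwrite('pics/s10.png',cv2.resize(im['frame'][140:290,240:440],(800,600)))
s=readout.read_state();print(s['position'],s['contact_force'])
E
```

```text
flange_front_center [([268.0, 282.0], 0.74)]
gate_left_end [([342.0, 293.0], 0.59), ([272.0, 289.0], 0.35)]
[ 362.8733489  -457.82468689  260.43637524] [ 0.39965541 -0.32009158 -0.19987289]
```

View pics/t10.png

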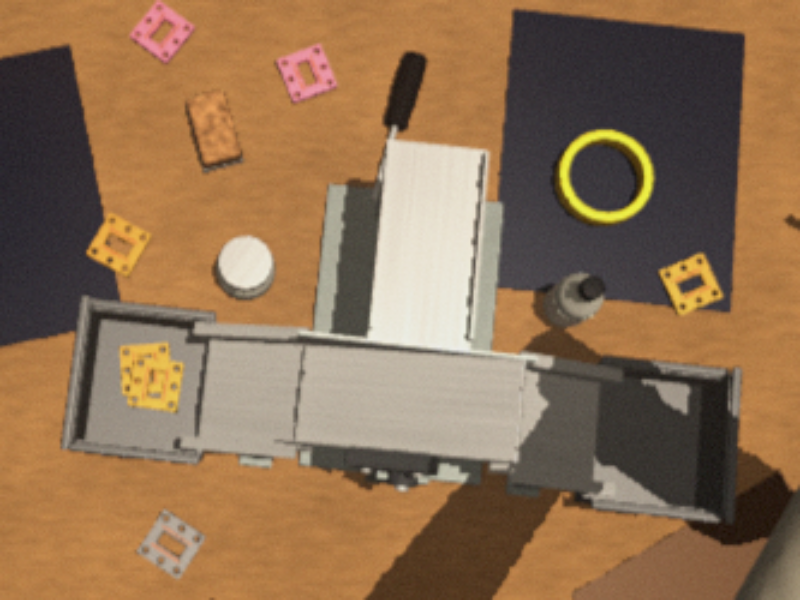

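View pics/s10.png

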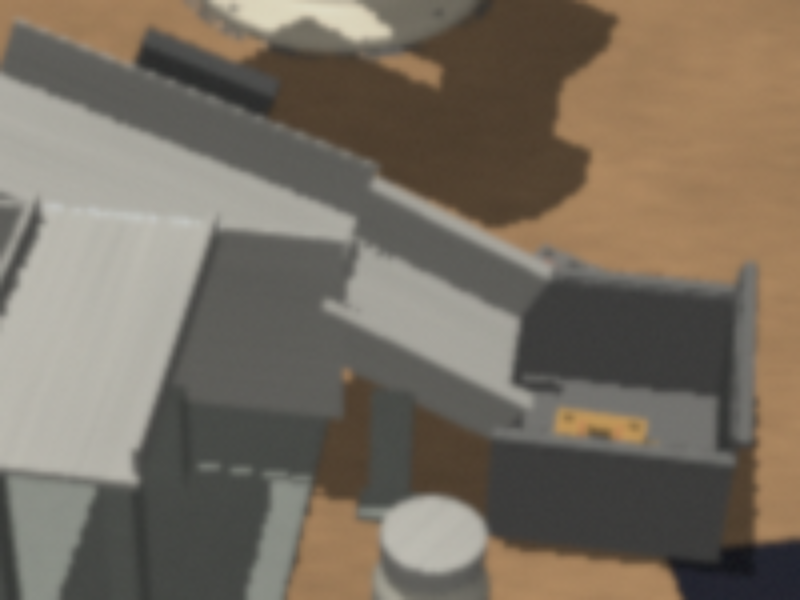

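Both flanges lie stacked in the left bin (top crop (150,375)). The gate is tipped left, the bystanders are in place and the arm is clear, so I hand the job in.

```bash
python3 - <<'E'
from h import *
a=optics.get_image('top');[optics.get_image('scene') for _ in range(4)];b=optics.get_image('top')
d=cv2.absdiff(a['frame'],b['frame'])[250:325,235:300];print(d.mean(),d.max())
print(workorder.job_done())
E
```

```text
2.5744957264957264 13
the job is handed in; nothing more can be done
None
```

The gate is tipped left and both flanges lie in the left bin. I handed the job in at about 11.6 s of the 45 s allowed.

I pressed the gate's raised left end down with shut fingers and it rocked over to the left stop while both flanges still waited on the ledge. I then pushed the flanges over the lip one after the other. Each slid down by itself, and I moved the arm clear.

- **Flanges:** the last pictures show both in the left bin, one partly on top of the other. Two frames 0.25 s apart differed only by image noise there, so they were lying still.
- **Gate and bystanders:** the gate looked tipped left and the other things looked unmoved. I judged both by eye and did not measure the gate angle.
- **Forces:** the arm touched nothing at the end. Every force reading I took stayed under 2 N.
- **Disagreements:** the network reported only one of the two stacked flanges, though both are plain in the picture. Some of its earlier station and gate points were also wrong, and the pose fit gave them little weight.

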